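Refill the varnish tester tray

TASK

Refill the tester tray: stand each of the four wooden-capped varnish bottles upright in the tray pocket whose floor swatch has the bottle's colour. Set them down gently rather than dropping them, and knock no bottle over. The two black-capped bottles belong to another range: leave them where they stand.

Things in the scene. Friction and masses are not known exactly. Their poses are not given: they have to be found in the camera images.
- red_bottle_center (a point): red nail-varnish bottle with a light WOODEN cap, loose, 55 to 90 g, standing upright: round red body 32 mm in diameter and 34 mm high, above it a plain wooden cap 18 mm in diameter and 36 mm high, 70 mm in all. The point is on its axis half-way up, 35 mm above its foot; z is up along the bottle.
- teal_bottle_center (a point): teal nail-varnish bottle with a light WOODEN cap, loose, 55 to 90 g, standing upright: round teal body 32 mm in diameter and 34 mm high, above it a plain wooden cap 18 mm in diameter and 36 mm high, 70 mm in all. The point is on its axis half-way up, 35 mm above its foot; z is up along the bottle.
- violet_bottle_center (a point): violet nail-varnish bottle with a light WOODEN cap, loose, 55 to 90 g, standing upright: round violet body 32 mm in diameter and 34 mm high, above it a plain wooden cap 18 mm in diameter and 36 mm high, 70 mm in all. The point is on its axis half-way up, 35 mm above its foot; z is up along the bottle.
- yellow_bottle_center (a point): yellow nail-varnish bottle with a light WOODEN cap, loose, 55 to 90 g, standing upright: round yellow body 32 mm in diameter and 34 mm high, above it a plain wooden cap 18 mm in diameter and 36 mm high, 70 mm in all. The point is on its axis half-way up, 35 mm above its foot; z is up along the bottle.
- red_black_bottle_center (a point): red nail-varnish bottle with a BLACK cap (a look-alike that does not belong), loose, same shape, size and weight range as the red wooden-capped one. The point is on its axis half-way up, 35 mm above its foot; z is up along the bottle.
- teal_black_bottle_center (a point): teal nail-varnish bottle with a BLACK cap (a look-alike that does not belong), loose, same shape, size and weight range as the teal wooden-capped one. The point is on its axis half-way up, 35 mm above its foot; z is up along the bottle.
- swatch_red_top (a point): red swatch, a 50 mm square plate covering the floor of one pocket of the wooden tester tray; a bottle stands on it. The point is the centre of its top face, 10 mm above the table; x and y run along the tray's walls. The tray does not move; it is 126 mm square with 2 x 2 square pockets, 54 mm inside and 60 mm apart from centre to centre, walls 6 mm thick with their tops 26 mm above the table. Which pocket has which colour varies.
- swatch_teal_top (a point): teal swatch, a 50 mm square plate covering the floor of one pocket of the wooden tester tray; a bottle stands on it. The point is the centre of its top face, 10 mm above the table; x and y run along the tray's walls. The tray does not move; it is 126 mm square with 2 x 2 square pockets, 54 mm inside and 60 mm apart from centre to centre, walls 6 mm thick with their tops 26 mm above the table. Which pocket has which colour varies.
- swatch_violet_top (a point): violet swatch, a 50 mm square plate covering the floor of one pocket of the wooden tester tray; a bottle stands on it. The point is the centre of its top face, 10 mm above the table; x and y run along the tray's walls. The tray does not move; it is 126 mm square with 2 x 2 square pockets, 54 mm inside and 60 mm apart from centre to centre, walls 6 mm thick with their tops 26 mm above the table. Which pocket has which colour varies.
- swatch_yellow_top (a point): yellow swatch, a 50 mm square plate covering the floor of one pocket of the wooden tester tray; a bottle stands on it. The point is the centre of its top face, 10 mm above the table; x and y run along the tray's walls. The tray does not move; it is 126 mm square with 2 x 2 square pockets, 54 mm inside and 60 mm apart from centre to centre, walls 6 mm thick with their tops 26 mm above the table. Which pocket has which colour varies.

How it is judged:
By the outcome, as a careful person would: the job done as asked, in the order asked, and still so for the second after the job is handed in, with the robot touching nothing.
It also fails if it takes over 134 s, if anything falls off the work surface, if the arm or the gripper's body presses on something with over 40 N, if the wrist force passes 120 N, or if a joint passes its speed limit or range.

ROBOT

A 6-joint arm with a two-finger parallel gripper is mounted at the origin on the work surface. World frame = base frame: x ahead of the robot, y to its left, z up, the work surface at z = 0. Lengths are in m, angles in rad, forces in N, time in s.
With the tool pointing down it reaches from about 0.3 to 0.95 m from the base axis. Payload 3.1 kg.
Tool frame: the origin (TCP) lies midway between the tips of the shut fingers; the grasp point (between the pads) lies 19 mm behind it (ctrl.pinch_z is the distance from the TCP to the grasp point, in m); z points along the fingers, y is the line along which they close (so a half turn about z gives the same grasp; the last joint's range is limited). The gripper opens to 85 mm and grips with 20 to 120 N. Pads are 22 mm wide; open, the fingers measure 114 mm over their backs; the gripper's body (76 mm by 85 mm) begins 54 mm behind the grasp point. The pads swing forward as they close: fully open they stand 13 mm farther back than shut.
Start: joints at [-0.07, 0.308, 1.634, -0, 1.2, -0.07], TCP at [0.625, -0, 0.209] pointing down, gripper open.
Joint ranges: [-3.06, 3.06], [-0.79, 1.96], [0.05, 2.63], [-1.19, 4.34], [0.05, 2.64], [-2.94, 2.94]. Speed limits (rad/s): [2.79, 2.79, 3.14, 3.14, 3.14, 3.14].

INTERFACE

Orientations are given as a rotation vector (axis times angle).
In Python, from station import ctrl, eyes, workorder gives the robot as it stands.
- The arm moves only by the tool drive_tool, never from a script. Its argument "commands" is a list of rows, each a list of 7 numbers: the gripper's target within -1 to 1 (shut at 1, half-way at 0, fully open at -1), then the shift along the tool's x, y, z in units of 30 mm (1.0 is 30 mm), then the turn, a rotation vector about the tool's x, y, z in units of 6 degrees (1.0 is 6 degrees). In form: [[grip, dx, dy, dz, rx, ry, rz], ...]. A call has 1 to 20 rows; each row is the pose to reach, as a shift and turn from the pose commanded when the call began, along the tool's axes at that moment; what a row does not reach only later rows make up. A row lasts 1/12 s, in which the tool goes at most 41.7 mm and 7.16 degrees, less where a joint would pass 70% of its speed; a pose out of reach is approached as far as the arm can. A call with a gripper value outside its range is refused whole. The fingers move at their own pace and stop on an object; "grip_force" is the grip in N (left out, the last holds). Time passes only in rows, so rows that repeat a pose let the fingers close. It gives the time, the measured TCP pose, the force, the opening and the grip force at its end, in the units of the state.
- ctrl.state(): the state, without advancing time (a new reading comes with each control period).
- eyes.read_camera(name): name is "scene" or "side" or "wrist"; returns a dict with "color" (480x640x3 uint8, blue, green, red), "K" (3x3 intrinsics, pixels), "dist_coeffs" ([k1, k2, p1, p2, k3] as OpenCV has them; the pictures are not rectified), "world_from_camera" (4x4, takes a point from camera to world coordinates). Camera axes: x right, y down, z forward; pixel columns grow to the right and rows downward; lengths in m; the calibration is good to about 2 mm. A picture is of the moment at which its call begins. There is no depth.
- workorder.close_job(): hands the job in; it is judged then, once.
The state is a dict: "t": time; "joint_positions": joint angles; "joint_vel": joint speeds; "effort": joint torques, N m; "tcp_pos": TCP position; "tcp_rot": TCP orientation; "force": force on the tool from outside, world axes, zero at the start; "torque": the same for the moment, N m; "grip_width": finger opening in m; "finger_force": force on a finger pad.
Only numpy, scipy, OpenCV 4.12 (cv2) and the standard library are available. Lean on these libraries where they do the work, as an engineer would, in place of code of your own. Each camera call takes 0.05 s, during which the arm holds its last target. There are 200 camera calls.

## Working session

There is one attempt and no reset: what is moved stays moved. The work goes in short steps, Python scripts to look and compute and a tool call to move; the robot and the scene stay as the last step left them, time stands still between calls to the robot, and variables do not carry over. Pictures are saved under pics/ and viewed, at most 14 in all, crops included, and the job is handed in when it is done.

Besides the shell and the picture viewer there is one more tool, called after "Request:" by a JSON object that holds its "api" and its "payload". drive_tool: Moves the arm, as the interface text tells. Its arguments: {"type":"object","properties":{"commands":{"type":"array","items":{"type":"array","items":{"type":"number"}}},"grip_force":{"type":"number"}},"required":["commands"]}

```bash
mkdir -p pics; ls
python3 - <<'E'
from station import ctrl, eyes
import cv2,numpy as np
s=ctrl.state();print(s,ctrl.pinch_z)
ims=[]
for n in("scene","side"):
    c=eyes.read_camera(n);cv2.imwrite(f"pics/{n}0.png",c["color"]);print(n,c["K"],c["dist_coeffs"],c["world_from_camera"])
c=eyes.read_camera("wrist");cv2.imwrite("pics/wrist0.png",c["color"]);print(c["world_from_camera"])
E
```

```text
pics
{'t': 0.0, 'joint_positions': array([-6.96805416e-02,  3.08997193e-01,  1.63524209e+00, -1.26180739e-05,
        1.19967841e+00, -6.97135853e-02]), 'joint_vel': array([-7.38113060e-04,  9.59421307e-04, -9.67006380e-05,  1.29383943e-03,
        9.08393893e-04,  1.19623995e-04]), 'effort': array([ 1.43707580e-04, -4.15252447e+01, -2.76667070e+01, -1.74997494e-04,
        1.01000658e-02, -1.14578896e-05]), 'tcp_pos': array([6.24104411e-01, 4.33616289e-05, 2.07725542e-01]), 'tcp_rot': array([-2.22016383, -2.22024739,  0.00240895]), 'force': array([-0.10464702,  0.20565535,  0.33787796]), 'torque': array([ 0.01470112,  0.00754032, -0.04066969]), 'finger_force': 0.0, 'grip_width': 0.08553566205093982} 0.0187
scene [[598.62453718   0.         323.47170867]
 [  0.         598.62453718 245.3124545 ]
 [  0.           0.           1.        ]] [-0.12881376  0.          0.          0.          0.        ] [[-2.03330305e-02  5.54133614e-01 -8.32179371e-01  1.38110728e+00]
 [ 9.99720038e-01  2.13423824e-02 -1.02151133e-02  7.13541030e-04]
 [ 1.21001527e-02 -8.32154097e-01 -5.54412433e-01  6.48366413e-01]
 [ 0.00000000e+00  0.00000000e+00  0.00000000e+00  1.00000000e+00]]
side [[450.25154457   0.         317.87806729]
 [  0.         450.25154457 234.57709653]
 [  0.           0.           1.        ]] [-0.1149065  0.         0.         0.         0.       ] [[-0.75303317 -0.46280301  0.46771189  0.1831334 ]
 [-0.65794745  0.52228802 -0.54251302  0.40273755]
 [ 0.00679634 -0.71626015 -0.69780026  0.58029141]
 [ 0.          0.          0.          1.        ]]
[[ 9.99996365e-01  8.58990490e-04 -2.55579708e-03  6.24137743e-01]
 [ 9.48283619e-05 -9.58513144e-01 -2.85048318e-01  7.31560653e-02]
 [-2.69461889e-03  2.85047039e-01 -9.58509741e-01  3.72082505e-01]
 [ 0.00000000e+00  0.00000000e+00  0.00000000e+00  1.00000000e+00]]
```

View pics/scene0.png

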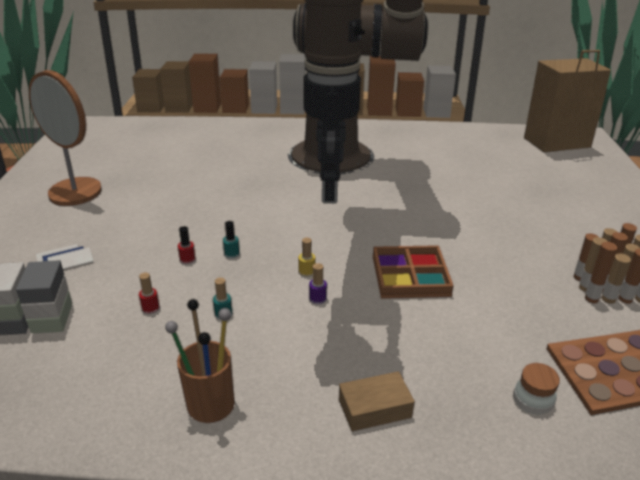

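View pics/side0.png

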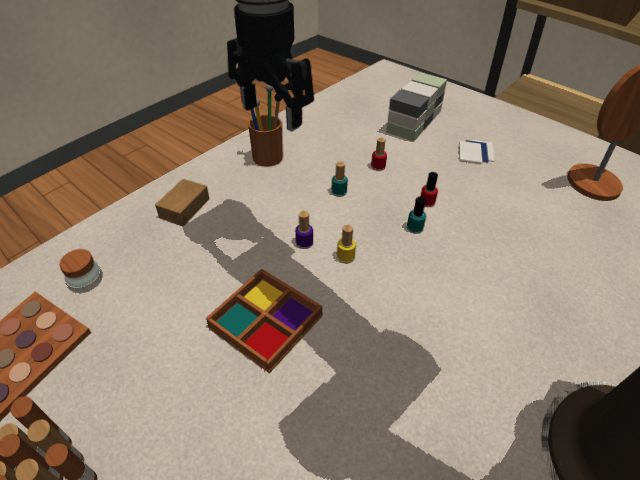

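The scene view shows the six bottles at (186,250), (231,243) black-capped, and (149,297), (222,300), (307,262), (318,288) wooden-capped, with the tray near (412,271). The side view shows the wooden ones at red (379,158), teal (340,184), violet (304,235) and yellow (347,250), and the tray at (265,318).

```bash
cat > h.py <<'E'
import cv2,numpy as np
from station import ctrl,eyes
# hue ranges (OpenCV 0..180)
HUE={"red":[(0,6),(172,180)],"teal":[(82,98)],"violet":[(125,150)],"yellow":[(22,32)]}
def cam(n):
    return eyes.read_camera(n)
def blobs(img,col,minA=60,smin=130,vmin=25):
    h=cv2.cvtColor(img,cv2.COLOR_BGR2HSV); m=np.zeros(h.shape[:2],np.uint8)
    for a,b in HUE[col]: m|=cv2.inRange(h,(a,smin,vmin),(b,255,255))
    m=cv2.morphologyEx(m,cv2.MORPH_OPEN,np.ones((3,3),np.uint8))
    n,l,st,c=cv2.connectedComponentsWithStats(m)
    return [(np.round(c[i],1).tolist(),st[i].tolist()) for i in range(1,n) if st[i][4]>=minA]
def ray(c,uv):
    p=cv2.undistortPoints(np.array([[uv]],float),c["K"],c["dist_coeffs"])[0,0]
    T=c["world_from_camera"]; d=T[:3,:3]@np.r_[p,1]
    return T[:3,3],d/np.linalg.norm(d)
def plane(c,uv,z):
    o,d=ray(c,uv); return o+d*(z-o[2])/d[2]
def tri(*cu):
    A=np.zeros((3,3));b=np.zeros(3);R=[ray(c,u) for c,u in cu]
    for o,d in R:
        P=np.eye(3)-np.outer(d,d);A+=P;b+=P@o
    x=np.linalg.solve(A,b)
    return x,max(np.linalg.norm((np.eye(3)-np.outer(d,d))@(x-o)) for o,d in R)
E
python3 - <<'E'
from h import *
for n in("scene","side","wrist"):
    c=cam(n)
    for k in HUE: print(n,k,[(p,s[2:],np.round(plane(c,p,.017)[:2],3).tolist()) for p,s in blobs(c["color"],k)])
E
```

```text
scene red [([186.4, 253.5], [15, 16, 191], [0.471, -0.266]), ([423.9, 259.0], [27, 11, 279], [0.472, 0.176]), ([149.1, 302.3], [18, 19, 242], [0.617, -0.299])]
scene teal [([231.0, 248.0], [13, 13, 147], [0.449, -0.185]), ([430.1, 278.2], [23, 9, 190], [0.531, 0.18]), ([221.6, 304.6], [15, 9, 84], [0.617, -0.176])]
scene violet [([392.0, 259.8], [25, 10, 214], [0.477, 0.116]), ([317.5, 293.5], [14, 14, 183], [0.581, -0.018])]
scene yellow [([305.6, 265.5], [15, 17, 187], [0.501, -0.042]), ([397.7, 278.9], [27, 12, 266], [0.535, 0.122]), ([220.3, 356.6], [5, 22, 77], [0.739, -0.159])]
side red [([378.8, 161.1], [15, 16, 188], [0.612, -0.295]), ([429.0, 196.4], [17, 18, 196], [0.467, -0.263]), ([266.4, 340.1], [42, 36, 853], [0.472, 0.18]), ([41.5, 351.5], [20, 18, 282], [0.703, 0.421])]
side teal [([339.2, 187.0], [15, 15, 188], [0.619, -0.167]), ([415.3, 223.0], [17, 18, 223], [0.446, -0.178]), ([236.8, 319.4], [37, 32, 671], [0.532, 0.184])]
side violet [([304.3, 238.2], [17, 18, 240], [0.573, -0.012]), ([292.2, 313.5], [37, 31, 659], [0.477, 0.121])]
side yellow [([347.9, 247.0], [17, 10, 90], [0.501, -0.047]), ([259.7, 296.5], [30, 28, 407], [0.537, 0.131])]
wrist red [([155.9, 20.7], [59, 45, 2250], [0.476, 0.17])]
wrist teal [([223.7, 17.4], [59, 38, 1985], [0.536, 0.172]), ([317.5, 365.8], [18, 17, 110], [0.615, -0.176])]
wrist violet [([166.9, 84.3], [58, 61, 2845], [0.48, 0.118]), ([278.4, 226.6], [32, 29, 282], [0.577, -0.015])]
wrist yellow [([232.0, 78.2], [60, 62, 3009], [0.54, 0.123]), ([191.4, 244.1], [20, 14, 126], [0.488, -0.033]), ([205.2, 264.3], [13, 9, 68], [0.5, -0.055])]
```

View pics/wrist0.png

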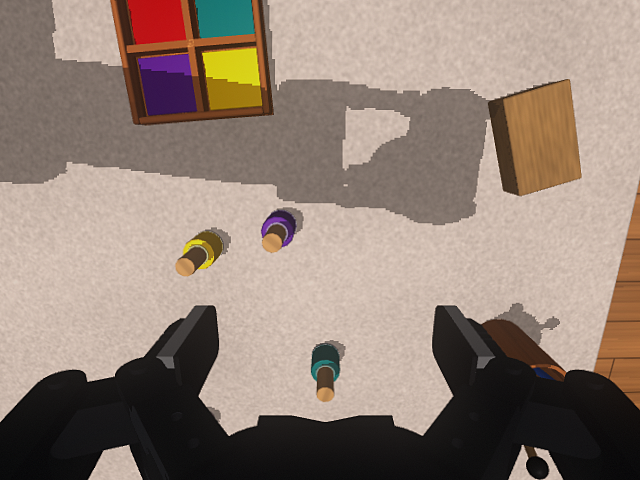

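The wrist view shows the violet bottle (cap top 272,242), yellow (185,266), teal (325,394) and the tray at (195,60). The fingers lie left and right in the image, so tool y is world x.

Run:
```python
from h import *
a=cam("scene");b=cam("side");w=cam("wrist")
P={"red":((149.1,302.3),(378.8,161.1)),"violet":((317.5,293.5),(304.3,238.2)),"teal":((222,305),(339.2,187)),"redblk":((186.4,253.5),(429,196.4)),"tealblk":((231,248),(415.3,223)),
"swR":((423.9,259),(266.4,340.1)),"swT":((430.1,278.2),(236.8,319.4)),"swV":((392,259.8),(292.2,313.5))}
for k,(u,v) in P.items():
    x,e=tri((a,u),(b,v));print(k,x.round(4),round(e,4))
# cap tops from side+wrist (eye)
for k,u,v in(("violet cap",(304.5,212.5),(272,242)),("yellow cap",(348,228),(185,267)),("teal cap",(340.5,164),(325,394))):
    x,e=tri((b,u),(w,v));print(k,x.round(4),round(e,4),plane(w,v,.07).round(4))
# swatches, wrist vs side
for k,u,v in(("V",(292.2,313.5),(166.9,84.3)),("Y",(263,295.5),(232,78.2))):
    x,e=tri((b,u),(w,v));print(k,x.round(4),round(e,4),plane(w,v,.01).round(4))
print("cup base",plane(a,(208,412),0),plane(b,(267,160),0), "rim",plane(a,(205,350),.1),plane(b,(265,122),.1))
```

```text
red [ 0.6143 -0.2995  0.0144] 0.0008
violet [ 0.5761 -0.0172  0.0121] 0.0011
teal [ 0.6202 -0.1725  0.016 ] 0.0033
redblk [ 0.4681 -0.2667  0.0148] 0.0004
tealblk [ 0.4471 -0.1844  0.0138] 0.0021
swR [0.4721 0.1778 0.0163] 0.0018
swT [0.5315 0.182  0.0164] 0.002
swV [0.4768 0.1181 0.0161] 0.0019
violet cap [ 0.5777 -0.0169  0.0708] 0.0018 [ 0.5785 -0.0154  0.07  ]
yellow cap [ 0.4994 -0.0397  0.068 ] 0.0006 [ 0.5006 -0.0384  0.07  ]
teal cap [ 0.6241 -0.1742  0.0671] 0.0002 [ 0.6241 -0.1717  0.07  ]
V [0.4789 0.1185 0.0126] 0.0001 [0.4779 0.1189 0.01  ]
Y [0.5388 0.1232 0.0109] 0.0003 [0.5388 0.1235 0.01  ]
cup base [ 0.8314375  -0.16300316  0.        ] [ 0.81434395 -0.1528675   0.        ] rim [ 0.81200038 -0.15991301  0.1       ] [ 0.80790812 -0.15026626  0.1       ]
```

Request:
{"api": "drive_tool", "payload": {"commands": [[0, -0.2, -0.6, 1, 0, 0, 0], [0, -0.4, -1.2, 2, 0, 0, 0], [0, -0.53, -1.57, 2.6, 0, 0, 0], [0, -0.53, -1.57, 2.6, 0, 0, 0], [0, -0.53, -1.57, 2.6, 0, 0, 0], [0, -0.53, -1.57, 2.6, 0, 0, 0], [0, -0.53, -1.57, 2.6, 0, 0, 0], [0, -0.53, -1.57, 2.6, 0, 0, 0]], "grip_force": 30}}

```text
t: 1.12
tcp_pos: [0.5805, -0.0159, 0.1332]
tcp_rot: [2.219, 2.219, 0.005]
force: [0.1, 0.4, 0.7]
grip_width: 0.0424
finger_force: 0.0
```

Run:
```python
from h import *
s=ctrl.state();print(s["t"],s["tcp_pos"],s["tcp_rot"],s["grip_width"])
w=cam("wrist");cv2.imwrite("pics/w1.png",w["color"])
for k in HUE: print(k,[(p,q[2:],np.round(plane(w,p,.01)[:2],4).tolist()) for p,q in blobs(w["color"],k)])
```

```text
1.1167 [ 0.58049391 -0.01589439  0.13320337] [2.21858019 2.21927304 0.00474347] 0.042380174997659115
red []
teal [([372.8, 402.4], [35, 22, 319], [0.6256, -0.1849])]
violet [([181.4, 45.4], [76, 80, 5007], [0.4781, 0.1191]), ([320.8, 229.7], [41, 32, 483], [0.577, -0.0164])]
yellow [([265.5, 37.7], [76, 79, 5182], [0.5383, 0.1236]), ([211.0, 253.1], [28, 21, 226], [0.4863, -0.0363]), ([232.6, 258.1], [13, 16, 105], [0.5039, -0.0406]), ([230.6, 276.5], [16, 13, 102], [0.501, -0.0569])]
```

View pics/w1.png

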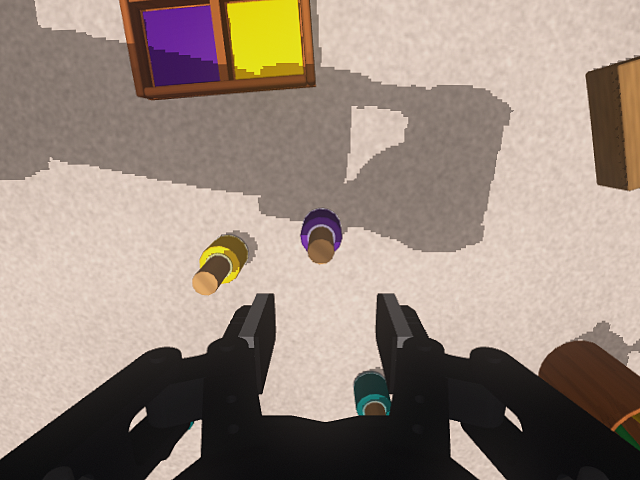

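The wrist view shows the violet cap top at (321,251), the yellow one at (205,282), and the finger tips at about x=268 and x=383, with the cap between them.

Run:
```python
from h import *
s=ctrl.state();print(s["t"],s["tcp_pos"],s["tcp_rot"],s["joint_vel"].round(4))
w=cam("wrist");b=cam("side")
print("violet",plane(w,(321,251),.07),tri((w,(321,251)),(b,(304.5,212.5))))
print("yellow",plane(w,(205,282.5),.07))
# tcp in image
T=np.linalg.inv(w["world_from_camera"]);p=T@np.r_[s["tcp_pos"],1];uv=w["K"]@p[:3];print("tcp px",uv[:2]/uv[2])
s=ctrl.state();print(s["t"],s["tcp_pos"])
```

```text
1.1667 [ 0.58001224 -0.01585609  0.13285338] [2.21896981 2.21974522 0.00388273] [ 0.0012  0.0024  0.014  -0.001   0.0003  0.0014]
violet [ 0.57701678 -0.01518915  0.07      ] (array([ 0.57622736, -0.0156712 ,  0.07279788]), np.float64(0.001540528056382196))
yellow [ 0.49943335 -0.03725419  0.07      ]
tcp px [326.18687009 291.70017658]
1.2667 [ 0.57911294 -0.01584672  0.13209802]
```

Request:
{"api": "drive_tool", "payload": {"commands": [[0, 0, 0, 1, 0, 0, 0], [0, 0, 0, 2, 0, 0, 0], [0, 0, 0, 2.6, 0, 0, 0], [0, 0, 0, 3.0, 0, 0, 0], [0, 0, 0, 3.0, 0, 0, 0], [0, 0, 0, 3.0, 0, 0, 0], [0, 0, 0, 3.0, 0, 0, 0], [0, 0, 0, 3.0, 0, 0, 0], [1, 0, 0, 3.0, 0, 0, 0], [1, 0, 0, 3.0, 0, 0, 0], [1, 0, 0, 3.0, 0, 0, 0], [1, 0, 0, 3.0, 0, 0, 0], [1, 0, 0, 3.0, 0, 0, 0], [1, 0, 0, 3.0, 0, 0, 0], [1, 0, 0, 3.0, 0, 0, 0], [1, 0, 0, 3.0, 0, 0, 0]]}}

```text
t: 2.6
tcp_pos: [0.5787, -0.016, 0.0422]
tcp_rot: [2.221, 2.221, 0.002]
force: [-1.1, -0.5, 6.6]
grip_width: 0.0156
finger_force: 29.3
```

Request:
{"api": "drive_tool", "payload": {"commands": [[1, 0, 0, -0.5, 0, 0, 0], [1, 0, 0, -1.2, 0, 0, 0], [1, 0, 0, -1.9, 0, 0, 0], [1, 0.2, -0.15, -2.4, 0, 0, 0], [1, 0.8, -0.6, -2.4, 0, 0, 0], [1, 1.5, -1.1, -2.4, 0, 0, 0], [1, 2.2, -1.6, -2.4, 0, 0, 0], [1, 2.9, -2.1, -2.4, 0, 0, 0], [1, 3.6, -2.65, -2.4, 0, 0, 0], [1, 4.2, -3.1, -2.4, 0, 0, 0], [1, 4.48, -3.3, -2.4, 0, 0, 0], [1, 4.48, -3.3, -2.4, 0, 0, 0], [1, 4.48, -3.3, -2.4, 0, 0, 0], [1, 4.48, -3.3, -2.4, 0, 0, 0], [1, 4.48, -3.3, -2.4, 0, 0, 0], [1, 4.48, -3.3, -2.4, 0, 0, 0], [1, 4.48, -3.3, -2.4, 0, 0, 0], [1, 4.48, -3.3, -2.4, 0, 0, 0]]}}

```text
t: 4.1
tcp_pos: [0.4793, 0.118, 0.1129]
tcp_rot: [2.222, 2.22, -0.0]
force: [0.2, 0.8, -0.1]
grip_width: 0.0157
finger_force: 29.3
```

Run:
```python
from h import *
s=ctrl.state();print(s["t"],s["tcp_pos"],s["force"],s["grip_width"])
w=cam("wrist");b=cam("side");cv2.imwrite("pics/w2.png",np.vstack([w["color"][150:],cv2.resize(b["color"][180:380,160:400],(640,533))])[:860:1])
i=np.hstack([w["color"],cv2.resize(b["color"][180:380,180:380],(480,480))]);cv2.imwrite("pics/w2.png",cv2.resize(i,(800,343)))
for k in HUE: print(k,[(p,q[2:],np.round(plane(w,p,.01)[:2],4).tolist()) for p,q in blobs(w["color"],k)])
```

```text
4.1 [0.47927889 0.11795703 0.11293039] [ 0.24562518  0.81491784 -0.10393703] 0.015704063508328037
red [([318.5, 151.8], [75, 77, 5044], [0.474, 0.1796])]
teal [([402.6, 145.9], [71, 75, 4966], [0.5334, 0.1837])]
violet [([325.7, 224.2], [69, 62, 2787], [0.4791, 0.1269]), ([323.4, 262.1], [60, 51, 1657], [0.4773, 0.0969])]
yellow [([403.6, 227.8], [67, 67, 4084], [0.5376, 0.1241]), ([345.7, 414.9], [22, 9, 117], [0.4968, -0.0471])]
```

View pics/w2.png

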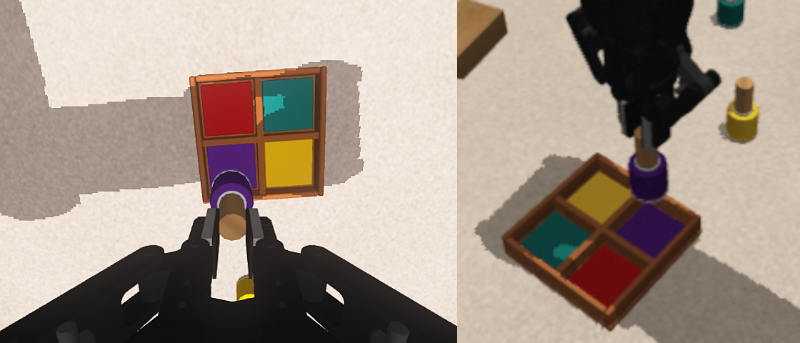

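The left half of the picture shows the bottle held upright between the fingers at (232,200), above the violet pocket at (232,165). The side crop on the right agrees.

Request:
{"api": "drive_tool", "payload": {"commands": [[1, 0, 0, 0.6, 0, 0, 0], [1, 0, 0, 1.2, 0, 0, 0], [1, 0, 0, 1.6, 0, 0, 0], [1, 0, 0, 1.8, 0, 0, 0], [1, 0, 0, 1.9, 0, 0, 0], [1, 0, 0, 1.95, 0, 0, 0], [1, 0, 0, 2.0, 0, 0, 0], [1, 0, 0, 2.02, 0, 0, 0], [1, 0, 0, 2.02, 0, 0, 0], [1, 0, 0, 2.02, 0, 0, 0], [1, 0, 0, 2.02, 0, 0, 0], [1, 0, 0, 2.02, 0, 0, 0]]}}

```text
t: 5.2
tcp_pos: [0.4792, 0.1185, 0.0527]
tcp_rot: [2.221, 2.221, 0.001]
force: [0.1, 0.2, -0.1]
grip_width: 0.0153
finger_force: 29.3
```

Request:
{"api": "drive_tool", "payload": {"commands": [[1, 0, 0, 0.02, 0, 0, 0], [1, 0, 0, 0.04, 0, 0, 0], [1, 0, 0, 0.04, 0, 0, 0], [1, 0, 0, 0.04, 0, 0, 0]]}}

```text
t: 5.53
tcp_pos: [0.4795, 0.1186, 0.0523]
tcp_rot: [2.221, 2.221, 0.001]
force: [-1.7, 0.5, 6.2]
grip_width: 0.0156
finger_force: 30.0
```

Contact. I'll release, rise and go over the yellow bottle at (0.4995,-0.038).

Request:
{"api": "drive_tool", "payload": {"commands": [[0.5, 0, 0, 0, 0, 0, 0], [0.3, 0, 0, 0, 0, 0, 0], [0, 0, 0, 0, 0, 0, 0], [0, 0, 0, 0, 0, 0, 0], [0, 0, 0, 0, 0, 0, 0], [0, 0, 0, -0.5, 0, 0, 0], [0, 0, 0, -1.3, 0, 0, 0], [0, 0, 0, -2.1, 0, 0, 0], [0, 0, 0, -2.7, 0, 0, 0], [0, -1, 0.1, -2.7, 0, 0, 0], [0, -2, 0.3, -2.7, 0, 0, 0], [0, -3, 0.45, -2.7, 0, 0, 0], [0, -4, 0.6, -2.7, 0, 0, 0], [0, -5, 0.7, -2.7, 0, 0, 0], [0, -5.22, 0.7, -2.7, 0, 0, 0], [0, -5.22, 0.7, -2.7, 0, 0, 0], [0, -5.22, 0.7, -2.7, 0, 0, 0], [0, -5.22, 0.7, -2.7, 0, 0, 0], [0, -5.22, 0.7, -2.7, 0, 0, 0]]}}

```text
t: 7.12
tcp_pos: [0.4996, -0.0368, 0.1319]
tcp_rot: [-2.219, -2.223, 0.0]
force: [0.4, 0.8, 0.0]
grip_width: 0.0427
finger_force: 0.0
```

Run:
```python
from h import *
w=cam("wrist");s=ctrl.state();print(s["t"],s["tcp_pos"],s["force"],s["grip_width"])
b=cam("side")
i=np.hstack([w["color"],cv2.resize(b["color"][180:380,180:380],(480,480))]);cv2.imwrite("pics/w3.png",cv2.resize(i,(800,343)))
T=np.linalg.inv(w["world_from_camera"])
for p in((.4995,-.038,.07),(.6231,-.173,.07)):
    print(cv2.projectPoints(np.array([p]),cv2.Rodrigues(T[:3,:3])[0],T[:3,3],w["K"],w["dist_coeffs"])[0].ravel())
for k in("yellow","teal"): print(k,[(p,q[2:]) for p,q in blobs(w["color"],k)])
```

```text
7.1667 [ 0.49964014 -0.03686677  0.13202876] [-0.14013035  0.05420597 -0.70418895] 0.042781991001138095
[325.94042401 254.19770706]
[487.30813863 422.29759093]
yellow [([381.8, 21.6], [72, 47, 3122]), ([328.7, 227.5], [37, 24, 302]), ([308.8, 241.6], [8, 18, 115])]
teal [([275.2, 396.7], [21, 27, 211])]
```

View pics/w3.png

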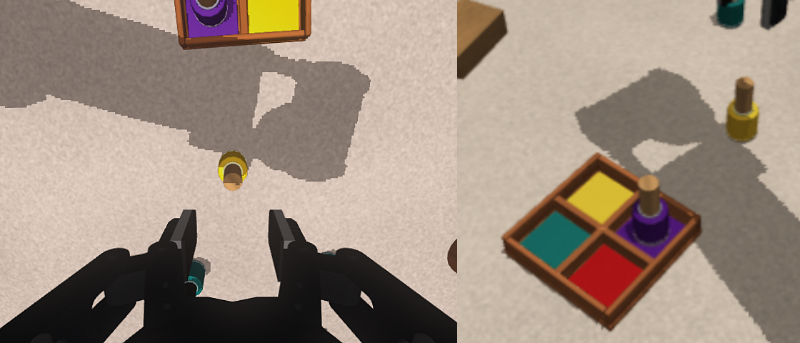

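Violet stands in its pocket. The yellow cap is at about (325,257), so it needs a 1.5 mm shift in -y. Grasping it.

Request:
{"api": "drive_tool", "payload": {"commands": [[0, -0.05, 0, 1, 0, 0, 0], [0, -0.05, 0, 2, 0, 0, 0], [0, -0.05, 0, 2.6, 0, 0, 0], [0, -0.05, 0, 3.03, 0, 0, 0], [0, -0.05, 0, 3.03, 0, 0, 0], [0, -0.05, 0, 3.03, 0, 0, 0], [0, -0.05, 0, 3.03, 0, 0, 0], [0, -0.05, 0, 3.03, 0, 0, 0], [0, -0.05, 0, 3.03, 0, 0, 0], [1, -0.05, 0, 3.03, 0, 0, 0], [1, -0.05, 0, 3.03, 0, 0, 0], [1, -0.05, 0, 3.03, 0, 0, 0], [1, -0.05, 0, 3.03, 0, 0, 0], [1, -0.05, 0, 3.03, 0, 0, 0], [1, -0.05, 0, 3.03, 0, 0, 0], [1, -0.05, 0, 3.03, 0, 0, 0], [1, -0.05, 0, 3.03, 0, 0, 0]]}}

```text
t: 8.63
tcp_pos: [0.5004, -0.0398, 0.042]
tcp_rot: [2.221, 2.221, 0.001]
force: [-1.6, 0.4, 5.7]
grip_width: 0.0156
finger_force: 29.4
```

Request:
{"api": "drive_tool", "payload": {"commands": [[1, 0, 0, -0.5, 0, 0, 0], [1, 0, 0, -1.2, 0, 0, 0], [1, 0, 0.1, -1.9, 0, 0, 0], [1, 0.2, 0.4, -2.4, 0, 0, 0], [1, 0.9, 0.9, -2.4, 0, 0, 0], [1, 1.7, 1.3, -2.4, 0, 0, 0], [1, 2.5, 1.3, -2.4, 0, 0, 0], [1, 3.3, 1.3, -2.4, 0, 0, 0], [1, 4.1, 1.3, -2.4, 0, 0, 0], [1, 4.8, 1.3, -2.4, 0, 0, 0], [1, 5.25, 1.3, -2.4, 0, 0, 0], [1, 5.43, 1.3, -2.4, 0, 0, 0], [1, 5.43, 1.3, -2.4, 0, 0, 0], [1, 5.43, 1.3, -2.4, 0, 0, 0], [1, 5.43, 1.3, -2.4, 0, 0, 0], [1, 5.43, 1.3, -2.4, 0, 0, 0], [1, 5.43, 1.3, -2.4, 0, 0, 0]]}}

```text
t: 10.05
tcp_pos: [0.539, 0.1223, 0.1133]
tcp_rot: [2.223, 2.22, -0.0]
force: [0.9, -0.1, -0.6]
grip_width: 0.0159
finger_force: 29.3
```

Request:
{"api": "drive_tool", "payload": {"commands": [[1, 0, 0, 0.6, 0, 0, 0], [1, 0, 0, 1.2, 0, 0, 0], [1, 0, 0, 1.6, 0, 0, 0], [1, 0, 0, 1.8, 0, 0, 0], [1, 0, 0, 1.9, 0, 0, 0], [1, 0, 0, 1.95, 0, 0, 0], [1, 0, 0, 2.0, 0, 0, 0], [1, 0, 0, 2.03, 0, 0, 0], [1, 0, 0, 2.03, 0, 0, 0], [1, 0, 0, 2.03, 0, 0, 0], [1, 0, 0, 2.04, 0, 0, 0], [1, 0, 0, 2.05, 0, 0, 0], [1, 0, 0, 2.05, 0, 0, 0], [1, 0, 0, 2.05, 0, 0, 0]]}}

```text
t: 11.22
tcp_pos: [0.5393, 0.1234, 0.0522]
tcp_rot: [2.221, 2.221, 0.001]
force: [0.2, -1.0, 1.6]
grip_width: 0.0158
finger_force: 29.5
```

Request:
{"api": "drive_tool", "payload": {"commands": [[1, 0, 0, 0.02, 0, 0, 0], [1, 0, 0, 0.02, 0, 0, 0], [0.5, 0, 0, 0.02, 0, 0, 0], [0.3, 0, 0, 0.02, 0, 0, 0], [0.2, 0, 0, 0.02, 0, 0, 0], [0.2, 0, 0, 0.02, 0, 0, 0], [0.2, 0, 0, -0.5, 0, 0, 0], [0.2, 0, 0, -1.3, 0, 0, 0], [0.2, 0, 0, -2.1, 0, 0, 0], [0.2, 0, 0, -2.7, 0, 0, 0], [0, -1.1, 0.3, -2.7, 0, 0, 0], [0, -2.2, 0.6, -2.7, 0, 0, 0], [0, -3.3, 0.9, -2.7, 0, 0, 0], [0, -4.4, 1.3, -2.7, 0, 0, 0], [0, -5.5, 1.6, -2.7, 0, 0, 0], [0, -6.6, 1.9, -2.7, 0, 0, 0], [0, -7.7, 2.2, -2.7, 0, 0, 0], [0, -8.8, 2.5, -2.7, 0, 0, 0], [0, -9.9, 2.85, -2.7, 0, 0, 0], [0, -9.9, 2.85, -2.7, 0, 0, 0]]}}

```text
t: 12.88
tcp_pos: [0.6263, -0.1804, 0.133]
tcp_rot: [2.223, 2.213, -0.001]
force: [-0.3, 0.3, 0.5]
grip_width: 0.0425
finger_force: 0.0
```

Request:
{"api": "drive_tool", "payload": {"commands": [[0, 0, 0, 0, 0, 0, 0], [0, 0, 0, 0, 0, 0, 0], [0, 0, 0, 0, 0, 0, 0], [0, 0, 0, 0, 0, 0, 0], [0, 0, 0, 0, 0, 0, 0]]}}

```text
t: 13.3
tcp_pos: [0.6242, -0.1723, 0.1327]
tcp_rot: [-2.219, -2.223, 0.0]
force: [0.0, -0.3, 0.1]
grip_width: 0.0427
finger_force: 0.0
```

Run:
```python
from h import *
w=cam("wrist");s=ctrl.state();print(s["t"],s["tcp_pos"],s["force"],s["grip_width"])
b=cam("side")
i=np.hstack([w["color"],cv2.resize(b["color"][130:380,180:430],(480,480))]);cv2.imwrite("pics/w4.png",cv2.resize(i,(800,343)))
T=np.linalg.inv(w["world_from_camera"])
for p in((.6235,-.173,.07),(.6143,-.298,.07)):
    print(cv2.projectPoints(np.array([p]),cv2.Rodrigues(T[:3,:3])[0],T[:3,3],w["K"],w["dist_coeffs"])[0].ravel())
for k in("red","teal"): print(k,[(p,q[2:]) for p,q in blobs(w["color"],k)])
```

```text
13.35 [ 0.62426849 -0.17250718  0.13284057] [ 0.3559237  -0.24710639 -0.22531814] 0.04260697520162973
[324.99187994 253.0632447 ]
[312.49079086 411.06551953]
red [([150.1, 328.9], [51, 37, 1083]), ([315.1, 363.8], [36, 46, 1012])]
teal [([331.2, 224.1], [30, 20, 223]), ([87.5, 236.4], [24, 14, 150]), ([307.8, 239.3], [8, 15, 86]), ([105.7, 262.9], [21, 17, 149])]
```

View pics/w4.png

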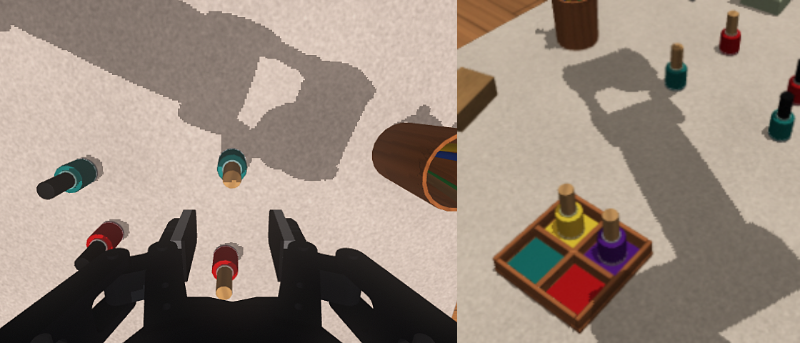

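Yellow is placed. The teal cap is at (325,255), as predicted within 1 mm, and the red cap at (312,410), also as predicted. Grasping teal.

Request:
{"api": "drive_tool", "payload": {"commands": [[0, -0.03, 0, 1, 0, 0, 0], [0, -0.03, 0, 2, 0, 0, 0], [0, -0.03, 0, 2.6, 0, 0, 0], [0, -0.03, 0, 3.05, 0, 0, 0], [0, -0.03, 0, 3.05, 0, 0, 0], [0, -0.03, 0, 3.05, 0, 0, 0], [0, -0.03, 0, 3.05, 0, 0, 0], [0, -0.03, 0, 3.05, 0, 0, 0], [0, -0.03, 0, 3.05, 0, 0, 0], [1, -0.03, 0, 3.05, 0, 0, 0], [1, -0.03, 0, 3.05, 0, 0, 0], [1, -0.03, 0, 3.05, 0, 0, 0], [1, -0.03, 0, 3.05, 0, 0, 0], [1, -0.03, 0, 3.05, 0, 0, 0], [1, -0.03, 0, 3.05, 0, 0, 0], [1, -0.03, 0, 3.05, 0, 0, 0], [1, -0.03, 0, 3.05, 0, 0, 0]]}}

```text
t: 14.82
tcp_pos: [0.6249, -0.1749, 0.0422]
tcp_rot: [2.221, 2.221, 0.0]
force: [-1.6, 0.9, 5.7]
grip_width: 0.0156
finger_force: 29.4
```

Request:
{"api": "drive_tool", "payload": {"commands": [[1, 0, 0, -0.5, 0, 0, 0], [1, 0, 0, -1.2, 0, 0, 0], [1, 0, 0, -2.0, 0, 0, 0], [1, 0.3, -0.1, -2.8, 0, 0, 0], [1, 1.2, -0.3, -3.5, 0, 0, 0], [1, 2.2, -0.6, -3.8, 0, 0, 0], [1, 3.2, -0.8, -3.8, 0, 0, 0], [1, 4.2, -1.1, -3.8, 0, 0, 0], [1, 5.2, -1.3, -3.8, 0, 0, 0], [1, 6.2, -1.6, -3.8, 0, 0, 0], [1, 7.2, -1.8, -3.8, 0, 0, 0], [1, 8.2, -2.1, -3.8, 0, 0, 0], [1, 9.2, -2.3, -3.8, 0, 0, 0], [1, 10.2, -2.6, -3.8, 0, 0, 0], [1, 11.1, -2.8, -3.8, 0, 0, 0], [1, 11.7, -3.0, -3.8, 0, 0, 0], [1, 11.92, -3.0, -3.8, 0, 0, 0], [1, 11.92, -3.0, -3.8, 0, 0, 0], [1, 11.92, -3.0, -3.8, 0, 0, 0], [1, 11.92, -3.0, -3.8, 0, 0, 0]]}}

```text
t: 16.48
tcp_pos: [0.5348, 0.1818, 0.1553]
tcp_rot: [2.222, 2.22, -0.001]
force: [-0.5, -0.6, -0.9]
grip_width: 0.0156
finger_force: 29.3
```

Request:
{"api": "drive_tool", "payload": {"commands": [[1, 0, 0, 0, 0, 0, 0], [1, 0, 0, 0, 0, 0, 0], [1, 0, 0, 0, 0, 0, 0], [1, 0, 0, 0, 0, 0, 0]]}}

```text
t: 16.82
tcp_pos: [0.5346, 0.1823, 0.1552]
tcp_rot: [-2.223, -2.22, 0.0]
force: [0.0, -0.2, -0.5]
grip_width: 0.0153
finger_force: 29.3
```

Run:
```python
from h import *
w=cam("wrist");s=ctrl.state();print(s["t"],s["tcp_pos"],s["force"],s["grip_width"])
b=cam("side")
i=np.hstack([w["color"],cv2.resize(b["color"][130:380,180:430],(480,480))]);cv2.imwrite("pics/w5.png",cv2.resize(i,(800,343)))
```

```text
16.8667 [0.53456037 0.18248002 0.15526076] [-0.02369251  0.36368326 -0.71582061] 0.015758276160268918
```

View pics/w5.png

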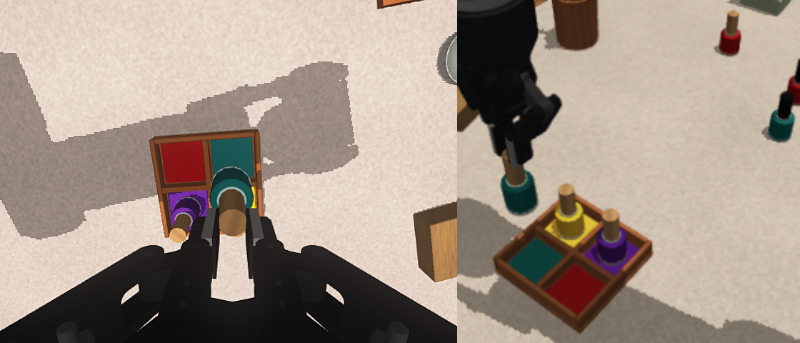

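Teal is held upright at (232,190), in line with its pocket. Lowering it.

Request:
{"api": "drive_tool", "payload": {"commands": [[1, 0, 0, 0.7, 0, 0, 0], [1, 0, 0, 1.5, 0, 0, 0], [1, 0, 0, 2.3, 0, 0, 0], [1, 0, 0, 2.9, 0, 0, 0], [1, 0, 0, 3.2, 0, 0, 0], [1, 0, 0, 3.3, 0, 0, 0], [1, 0, 0, 3.37, 0, 0, 0], [1, 0, 0, 3.42, 0, 0, 0], [1, 0, 0, 3.43, 0, 0, 0], [1, 0, 0, 3.43, 0, 0, 0], [1, 0, 0, 3.44, 0, 0, 0], [1, 0, 0, 3.45, 0, 0, 0], [1, 0, 0, 3.46, 0, 0, 0], [1, 0, 0, 3.46, 0, 0, 0]]}}

```text
t: 18.08
tcp_pos: [0.5349, 0.1832, 0.0523]
tcp_rot: [2.221, 2.221, 0.002]
force: [-0.7, -0.4, 2.7]
grip_width: 0.0155
finger_force: 29.7
```

Request:
{"api": "drive_tool", "payload": {"commands": [[1, 0, 0, 0.01, 0, 0, 0], [0.5, 0, 0, 0.01, 0, 0, 0], [0.3, 0, 0, 0.01, 0, 0, 0], [0.2, 0, 0, 0.01, 0, 0, 0], [0.2, 0, 0, 0.01, 0, 0, 0], [0.2, 0, 0, -0.5, 0, 0, 0], [0.2, 0, 0, -1.3, 0, 0, 0], [0.2, 0, 0, -2.1, 0, 0, 0], [0.2, 0, 0, -2.7, 0, 0, 0], [0.2, 0, 0, -2.7, 0, 0, 0], [0, -1.1, 0.2, -2.7, 0, 0, 0], [0, -2.3, 0.4, -2.7, 0, 0, 0], [0, -3.5, 0.6, -2.7, 0, 0, 0], [0, -4.7, 0.8, -2.7, 0, 0, 0], [0, -5.9, 1.0, -2.7, 0, 0, 0], [0, -7.1, 1.2, -2.7, 0, 0, 0], [0, -8.3, 1.4, -2.7, 0, 0, 0], [0, -9.05, 1.5, -2.7, 0, 0, 0]]}}

```text
t: 19.58
tcp_pos: [0.5792, -0.0919, 0.1313]
tcp_rot: [2.223, 2.219, -0.002]
force: [-0.3, 0.6, 1.1]
grip_width: 0.0426
finger_force: 0.0
```

Request:
{"api": "drive_tool", "payload": {"commands": [[0, -1.2, 0.2, 0, 0, 0, 0], [0, -2.4, 0.4, 0, 0, 0, 0], [0, -3.6, 0.6, 0, 0, 0, 0], [0, -4.8, 0.8, 0, 0, 0, 0], [0, -6, 1.0, 0, 0, 0, 0], [0, -7, 1.2, 0, 0, 0, 0], [0, -7, 1.2, 0, 0, 0, 0], [0, -7, 1.2, 0, 0, 0, 0], [0, -7, 1.2, 0, 0, 0, 0], [0, -7, 1.2, 0, 0, 0, 0], [0, -7, 1.2, 0, 0, 0, 0]]}}

```text
t: 20.5
tcp_pos: [0.6151, -0.2967, 0.1319]
tcp_rot: [-2.219, -2.222, 0.0]
force: [0.6, -0.1, 0.8]
grip_width: 0.0424
finger_force: 0.0
```

Run:
```python
from h import *
w=cam("wrist");s=ctrl.state();print(s["t"],s["tcp_pos"],s["force"],s["grip_width"])
b=cam("side")
i=np.hstack([w["color"],cv2.resize(b["color"][130:380,180:430],(480,480))]);cv2.imwrite("pics/w6.png",cv2.resize(i,(800,343)))
T=np.linalg.inv(w["world_from_camera"])
for p in((.6143,-.298,.07),):
    print(cv2.projectPoints(np.array([p]),cv2.Rodrigues(T[:3,:3])[0],T[:3,3],w["K"],w["dist_coeffs"])[0].ravel())
```

```text
20.55 [ 0.61528643 -0.29690136  0.13223821] [ 0.08224119 -0.05540675  1.43823339] 0.04285434134680011
[324.88207292 254.39122377]
```

View pics/w6.png

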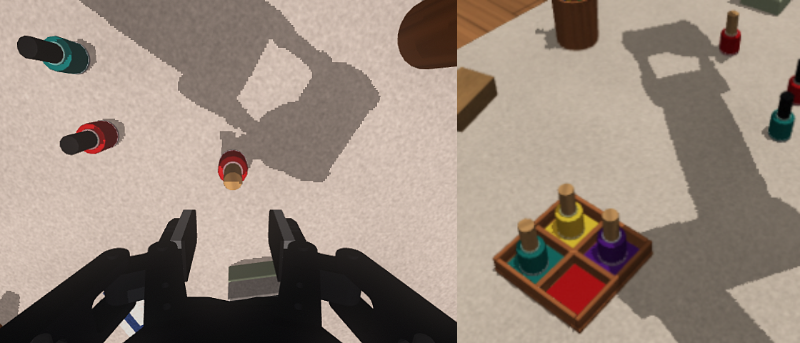

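Teal is placed. The red cap is at (325,256), as predicted. A box stack shows at the bottom of the image (250,280), so I'll check its clearance first.

Run:
```python
from h import *
w=cam("wrist");b=cam("side");a=cam("scene")
for z in(0,.05,.1): print(z,plane(w,(350,364),z),plane(w,(350,395),z),plane(a,(64,262),z))
print(tri((a,(64,262)),(b,(390,103))),tri((a,(23,264)),(b,(429,112))),tri((a,(70,296)),(b,(390,103))))
```

```text
0 [ 0.638341   -0.42974726  0.        ] [ 0.63912919 -0.46469367  0.        ] [ 0.48423852 -0.50401496  0.        ]
0.05 [ 0.63439871 -0.39507233  0.05      ] [ 0.63505406 -0.42412933  0.05      ] [ 0.55340224 -0.46509187  0.05      ]
0.1 [ 0.63045641 -0.3603974   0.1       ] [ 0.63097894 -0.38356499  0.1       ] [ 0.62256597 -0.42616877  0.1       ]
(array([ 0.65701581, -0.40021755,  0.11198703]), np.float64(0.013879024977817265)) (array([ 0.60796464, -0.50217713,  0.06861621]), np.float64(0.015201255317279942)) (array([ 0.67495265, -0.4068294 ,  0.08178272]), np.float64(0.009432174479566466))
```

The box's near face is at y ≈ -0.4, about 100 mm away. Grasping red.

Request:
{"api": "drive_tool", "payload": {"commands": [[0, -0.03, 0, 1, 0, 0, 0], [0, -0.03, 0, 2, 0, 0, 0], [0, -0.03, 0, 2.6, 0, 0, 0], [0, -0.03, 0, 3.03, 0, 0, 0], [0, -0.03, 0, 3.03, 0, 0, 0], [0, -0.03, 0, 3.03, 0, 0, 0], [0, -0.03, 0, 3.03, 0, 0, 0], [0, -0.03, 0, 3.03, 0, 0, 0], [0, -0.03, 0, 3.03, 0, 0, 0], [1, -0.03, 0, 3.03, 0, 0, 0], [1, -0.03, 0, 3.03, 0, 0, 0], [1, -0.03, 0, 3.03, 0, 0, 0], [1, -0.03, 0, 3.03, 0, 0, 0], [1, -0.03, 0, 3.03, 0, 0, 0], [1, -0.03, 0, 3.03, 0, 0, 0], [1, -0.03, 0, 3.03, 0, 0, 0], [1, -0.03, 0, 3.03, 0, 0, 0]]}}

```text
t: 22.17
tcp_pos: [0.6159, -0.2998, 0.0426]
tcp_rot: [2.221, 2.221, 0.0]
force: [-1.5, 1.4, 5.8]
grip_width: 0.0157
finger_force: 29.4
```

Request:
{"api": "drive_tool", "payload": {"commands": [[1, 0, 0, -0.5, 0, 0, 0], [1, 0, 0, -1.2, 0, 0, 0], [1, 0, 0, -2.0, 0, 0, 0], [1, 0.3, -0.1, -2.8, 0, 0, 0], [1, 1.2, -0.3, -3.5, 0, 0, 0], [1, 2.2, -0.6, -3.8, 0, 0, 0], [1, 3.2, -0.9, -3.8, 0, 0, 0], [1, 4.2, -1.2, -3.8, 0, 0, 0], [1, 5.2, -1.5, -3.8, 0, 0, 0], [1, 6.2, -1.8, -3.8, 0, 0, 0], [1, 7.2, -2.1, -3.8, 0, 0, 0], [1, 8.0, -2.34, -3.8, 0, 0, 0]]}}

```text
t: 23.17
tcp_pos: [0.5438, -0.0572, 0.1556]
tcp_rot: [-2.22, -2.221, -0.0]
force: [0.0, 0.2, -0.3]
grip_width: 0.0156
finger_force: 29.3
```

Request:
{"api": "drive_tool", "payload": {"commands": [[1, 1.0, -0.3, 0, 0, 0, 0], [1, 2.0, -0.6, 0, 0, 0, 0], [1, 3.0, -0.9, 0, 0, 0, 0], [1, 4.0, -1.2, 0, 0, 0, 0], [1, 5.0, -1.5, 0, 0, 0, 0], [1, 6.0, -1.8, 0, 0, 0, 0], [1, 7.0, -2.1, 0, 0, 0, 0], [1, 7.7, -2.3, 0, 0, 0, 0], [1, 7.95, -2.34, 0, 0, 0, 0], [1, 7.95, -2.34, 0, 0, 0, 0], [1, 7.95, -2.34, 0, 0, 0, 0], [1, 7.95, -2.34, 0, 0, 0, 0], [1, 7.95, -2.34, 0, 0, 0, 0], [1, 7.95, -2.34, 0, 0, 0, 0]]}}

```text
t: 24.33
tcp_pos: [0.4754, 0.178, 0.1556]
tcp_rot: [2.223, 2.219, -0.0]
force: [-0.4, 0.1, -1.3]
grip_width: 0.0153
finger_force: 29.3
```

Run:
```python
from h import *
w=cam("wrist");s=ctrl.state();print(s["t"],s["tcp_pos"],s["force"],s["grip_width"])
b=cam("side")
i=np.hstack([w["color"],cv2.resize(b["color"][130:380,180:430],(480,480))]);cv2.imwrite("pics/w7.png",cv2.resize(i,(800,343)))
```

```text
24.3833 [0.47532578 0.17807705 0.15550783] [ 0.23754841 -0.03048901 -0.59899341] 0.01524819492638863
```

View pics/w7.png

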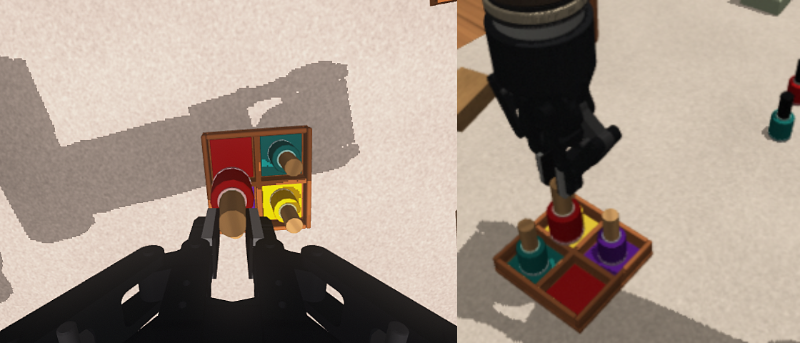

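Red is held upright, in line with its pocket at (232,150). Lowering it.

Request:
{"api": "drive_tool", "payload": {"commands": [[1, 0, 0, 0.7, 0, 0, 0], [1, 0, 0, 1.5, 0, 0, 0], [1, 0, 0, 2.3, 0, 0, 0], [1, 0, 0, 2.9, 0, 0, 0], [1, 0, 0, 3.2, 0, 0, 0], [1, 0, 0, 3.3, 0, 0, 0], [1, 0, 0, 3.37, 0, 0, 0], [1, 0, 0, 3.42, 0, 0, 0], [1, 0, 0, 3.43, 0, 0, 0], [1, 0, 0, 3.43, 0, 0, 0], [1, 0, 0, 3.44, 0, 0, 0], [1, 0, 0, 3.45, 0, 0, 0], [1, 0, 0, 3.46, 0, 0, 0], [1, 0, 0, 3.46, 0, 0, 0]]}}

```text
t: 25.6
tcp_pos: [0.4755, 0.1793, 0.0526]
tcp_rot: [2.221, 2.221, 0.002]
force: [-0.8, 0.5, 4.3]
grip_width: 0.0155
finger_force: 29.8
```

Request:
{"api": "drive_tool", "payload": {"commands": [[0.5, 0, 0, 0, 0, 0, 0], [0.3, 0, 0, 0, 0, 0, 0], [0.2, 0, 0, 0, 0, 0, 0], [0.2, 0, 0, 0, 0, 0, 0], [0.2, 0, 0, 0, 0, 0, 0], [0.2, 0, 0, -0.5, 0, 0, 0], [0.2, 0, 0, -1.3, 0, 0, 0], [0.2, 0, 0, -2.1, 0, 0, 0], [0.2, 0, 0, -3, 0, 0, 0], [0.2, -1, 0, -4, 0, 0, 0], [0.2, -2.2, 0, -4, 0, 0, 0], [0.2, -3.4, 0, -4, 0, 0, 0], [0.2, -4.4, 0, -4, 0, 0, 0], [0.2, -4.4, 0, -4, 0, 0, 0], [0.2, -4.4, 0, -4, 0, 0, 0], [0.2, -4.4, 0, -4, 0, 0, 0], [0.2, -4.4, 0, -4, 0, 0, 0]]}}

```text
t: 27.02
tcp_pos: [0.4749, 0.0479, 0.1716]
tcp_rot: [-2.22, -2.222, -0.0]
force: [0.3, 0.9, 0.3]
grip_width: 0.0344
finger_force: 0.0
```

Run:
```python
from h import *
w=cam("wrist");b=cam("side")
i=np.hstack([w["color"],cv2.resize(b["color"][130:380,180:430],(480,480))]);cv2.imwrite("pics/w8.png",cv2.resize(i,(800,343)))
```

```text
(no output)
```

View pics/w8.png

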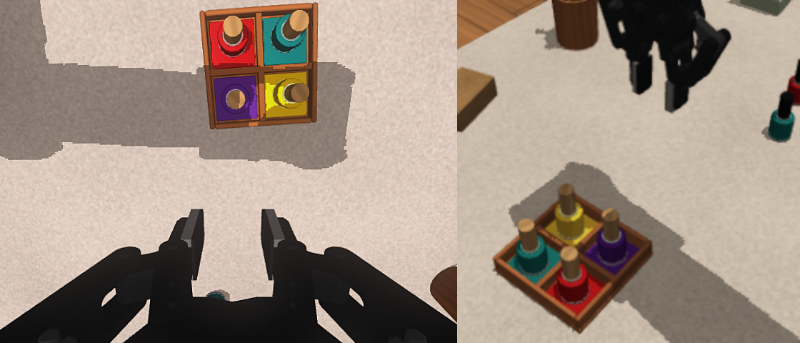

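All four bottles stand upright in matching pockets, at about (260,70), and the arm is clear of them.

```bash
python3 -c "
from station import workorder
print(workorder.close_job())"
```

```text
the job is handed in; nothing more can be done
None
```

The four wooden-capped bottles stand upright in their matching pockets, the two black-capped bottles were left untouched, and the job is handed in after about 27 s of robot time; no verdict was returned.

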